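# Bring a wheel's valve to the top by pushing its spokes

### The arm

A 6-joint arm with a two-finger parallel gripper is mounted at the origin on the work surface. World frame = base frame: x ahead of the robot, y to its left, z up, the work surface at z = 0. Lengths are in m, angles in rad, forces in N, time in s.
With the tool pointing down it reaches from about 0.35 to 0.875 m from the base axis. Payload 15.5 kg.
Tool frame: the origin (TCP) lies midway between the tips of the shut fingers; the grasp point (between the pads) lies 19 mm behind it; x points along the fingers, y is the direction in which the jaws open and shut, and the axes are right-handed (so a half turn about x gives the same grasp; the last joint's range is limited). The gripper opens to 85 mm and grips with 20 to 120 N. Pads are 22 mm wide; open, the fingers measure 114 mm over their backs; the gripper's body (76 mm by 85 mm) begins 54 mm behind the grasp point. The pads swing forward as they close: fully open they stand 13 mm farther back than shut.
Start: joints at [-1.317, 0.494, 1.345, -0, 1.302, -0.096], TCP at [0.214, -0.587, 0.231] pointing down, gripper open.
Joint ranges: [-2.91, 2.91], [-0.82, 2.16], [0.22, 2.67], [-1.22, 4.37], [0.12, 2.79], [-3.08, 3.08]. Speed limits (rad/s): [1.89, 1.89, 2.57, 3.01, 3.01, 3.01].

### API

Orientations are given as a 3x3 rotation matrix whose columns are the frame's x, y, z axes.
In Python, from cell import robot, effector, planner, get_image, get_calibration, workorder, find_in, regions_of, mark_of, sensors gives the robot as it stands. The module is installed in compiled form; this text tells all that it offers. Calls block until the motion is done:
- robot.move_to(position, orientation): joint-space move of the TCP to a pose.
- robot.line_to(position, attitude=None, vel=0.15): straight line of the TCP; attitude=None keeps the orientation; vel is the mean speed in m/s.
- robot.movej(angles): joint-space move.
- effector.release() and effector.grasp(grasp_force=None): open the fingers fully, or close them until they stop; grasp_force is the grip in N (None keeps the last).
- robot.dwell(seconds).
- planner.ik(position, orientation): joint angles nearest the present ones, or None.
- get_image(name): name is "scene" or "side" or "wrist"; returns the picture (384x512x3 uint8, blue, green, red); there is no depth.
- get_calibration(name): a dict with "fx", "fy", "cx", "cy" (pixels), "dist_coeffs" ([k1, k2, p1, p2, k3] as OpenCV has them; the pictures are not rectified), "position" and "attitude" of the camera in the world. Camera axes: x right, y down, z forward; pixel columns grow to the right and rows downward; lengths in m; the calibration is good to about 2 mm. A picture is of the moment at which its call begins: read the wrist's pose just before it. get_calibration takes no time and is no camera call; for the wrist camera it gives the pose at the moment of the call.
A pose or a line that the arm cannot do raises robot.PlanningError and nothing moves.
- workorder.hand_in(): hands the job in, once; it reports no verdict.
Trained networks look in the newest picture that a camera, given by its name, has taken for a name from the list of things; names that differ only in an ending like _2 or _b are one class to them, and where a whole thing is asked for, a point or a joint stands for the part that bears it (a point fixed in the world has none). Each returns a list of dicts, best first, with "conf" (0 to 1); they miss things now and then, are a little off and sometimes report something else, mostly with a low value. They report only what shows in the picture. A call takes as long as a camera call.
- find_in(camera, name): "box" ([centre column, centre row, width, height] in pixels, round what is visible of it).
- regions_of(camera, name): "mask" (384x512 bool, what is visible of it) and "box" ([centre column, centre row, width, height] in pixels, round what is visible of it).
- mark_of(camera, name): "location" ([column, row] in pixels: a listed point, or the origin of a listed thing).
Readings, each from a call of its own:
- sensors.get_time(): time.
- sensors.get_joints(): joint angles.
- sensors.get_qd(): joint speeds.
- sensors.get_effort(): joint torques, N m.
- sensors.get_eef_pos(): TCP position.
- sensors.get_tcp_rot(): TCP orientation.
- sensors.get_force(): force on the tool from outside, world axes, zero at the start.
- sensors.get_ft_torque(): the same for the moment, N m.
- sensors.get_grip_width(): finger opening in m.
Only numpy, scipy, OpenCV 4.12 (cv2) and the standard library are available. Lean on these libraries where they do the work, as an engineer would, in place of code of your own. Each camera call takes 0.05 s, during which the arm holds its last target.

### The job

The small wheel on the bench stand is to be pumped up next, so its valve must be at the top: push its spokes with the fingertips, one after another, until the valve stem with the yellow cap stands straight up above the hub, lined up with the stand's red pointer, and leave the wheel at rest there. Turn it gently without letting it spin freely, push on the spokes and keep off the tyre. Leave everything else on the bench where it is.

Things in the scene. Friction and masses are not known exactly. Their poses are not given: they have to be found in the camera images.
- stand: Grey fixed stand, base plate 290 x 200 x 12 mm. Origin on the bench straight below the hub centre (hub height 170 mm); x to the back, away from the side the wheel faces (roughly away from the robot), y left, z up. The wheel leans back 28 degrees from vertical: its front looks to -x and up; hub to top of wheel is (sin 28, 0, cos 28) in this frame. Behind it a post 50 x 60, 142 mm high.
- pointer (a point): Red pointer of the stand (16 mm thick), marking the top of the wheel, 178 mm from the hub, just outside the tyre. This point lies on its centre line, in the wheel's mid-plane. The 12 mm grey rod that carries it rises behind the wheel, 62 mm behind the mid-plane.
- hub (a point): Hub centre, on the axle and the wheel's mid-plane. Hub radius 26 mm, its face 22 mm in front of the mid-plane, its axle nut 30 mm.
- spokes: Five aluminium spokes turning with the wheel. Origin at the hub centre; x along the axle to the back, z from hub to valve stem. Seen from the front they lie 36, 108, 180, 252, 324 degrees clockwise from the stem (stem midway between two). Each 14 mm wide, 20 mm deep (10 mm either side of the mid-plane), radius 22 to 112 mm, hub to rim. The gaps between are open right through.
- tyre: Black tyre round the rim, outer radius 150 mm, inner radius 118 mm, 32 mm thick along the axle. Origin at the hub centre; turns with the wheel. Not to be pushed.
- stem_cap (a point): Middle of the yellow cap (16 mm diameter, 15 mm long) on the black valve stem, 90 mm from the hub centre on the wheel's mid-plane; the stem stands on the inner side of the rim and reaches inward to radius 84 mm.
- wheel (a joint): Angle of the wheel in rad: 0 (or any whole turn, 6.283) with the valve stem at the top; grows as the wheel turns clockwise seen from the front (robot's side). It turns endlessly either way, is balanced, and friction of about 0.15 N m keeps it where it is left.
- squeeze_bottle: Loose white plastic bottle, 60 mm diameter, 150 mm high, origin under its centre. Leave alone.
- wrench: Loose steel wrench, 170 mm long, lying along its x axis. Leave alone.
- nut_a: Loose steel hex nut, 25 mm across flats, 16 mm high. Leave alone.
- nut_b: Another such nut. Leave alone.
- grease_tin: Loose green tin, 80 mm diameter, 70 mm high, origin under its centre. Leave alone.

How it is judged:
By the outcome, as a careful person would: the job done as asked, in the order asked, and still so for the second after the job is handed in, with the robot touching nothing.
It also fails if it takes over 61 s, if anything falls off the work surface, if the arm or the gripper's body presses on something with over 40 N, if the wrist force passes 120 N, or if a joint passes its speed limit or range.

## Working session

There is one attempt and no reset: what is moved stays moved. The work goes in short steps, each a Python script; the robot and the scene stay as the last script left them, time stands still between calls to the robot, and variables do not carry over. Pictures are saved under pics/ and viewed, and the job is handed in when it is done.

```bash
mkdir -p pics; python3 - <<'E'
from cell import *
import cv2,numpy as np
for n in ["scene","side","wrist"]:
    im=get_image(n); cv2.imwrite(f"pics/{n}0.png",im)
    c=get_calibration(n); print(n,{k:np.round(np.array(v),4).tolist() for k,v in c.items()})
    for t in ["hub","pointer","stem_cap","spokes","stand","tyre"]:
        r=mark_of(n,t); print(t,[(np.round(q['location'],1).tolist(),round(q['conf'],2)) for q in r[:2]])
print(sensors.get_time())
E
```

```text
scene {'fx': 400.7698, 'fy': 400.7698, 'cx': 254.2221, 'cy': 192.9288, 'dist_coeffs': [-0.1143, 0.0, 0.0, 0.0, 0.0], 'position': [1.1506, 0.2897, 1.0903], 'attitude': [[-0.3603, 0.7407, -0.567], [0.9327, 0.2767, -0.2313], [-0.0144, -0.6122, -0.7906]]}
hub []
pointer [([206.8, 189.1], 0.67)]
stem_cap [([270.0, 295.8], 0.71)]
spokes []
stand [([235.7, 236.7], 0.67)]
tyre [([229.7, 202.7], 0.8)]
side {'fx': 452.9899, 'fy': 452.9899, 'cx': 256.9408, 'cy': 191.1673, 'dist_coeffs': [-0.1268, 0.0, 0.0, 0.0, 0.0], 'position': [0.2461, 0.6654, 0.9986], 'attitude': [[-0.9084, -0.3019, 0.2891], [-0.4179, 0.6743, -0.6088], [-0.0111, -0.6739, -0.7388]]}
hub [([271.4, 192.2], 0.74)]
pointer [([239.6, 128.0], 0.58)]
stem_cap [([215.6, 295.2], 0.64)]
spokes [([311.0, 176.1], 0.18)]
stand [([264.1, 231.8], 0.6)]
tyre []
wrist {'fx': 304.0788, 'fy': 304.0788, 'cx': 258.4214, 'cy': 196.345, 'dist_coeffs': [-0.0084, 0.0, 0.0, 0.0, 0.0], 'position': [0.2845, -0.5612, 0.3736], 'attitude': [[0.3426, -0.8972, -0.2788], [-0.9395, -0.3271, -0.1018], [0.0002, 0.2968, -0.9549]]}
hub []
pointer []
stem_cap []
spokes []
stand []
tyre []
1.05
```

View pics/scene0.png

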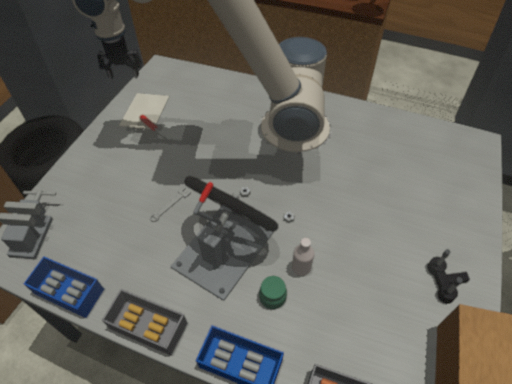

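View pics/side0.png

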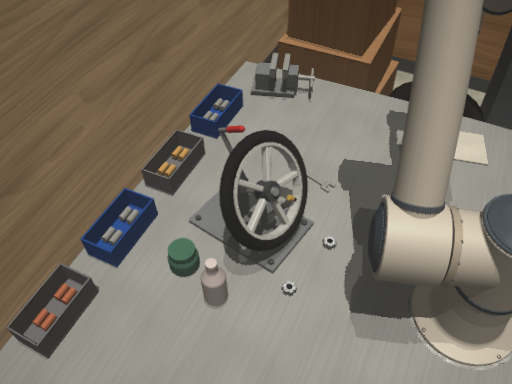

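```bash
cat > h.py <<'E'
from cell import *
import cv2,numpy as np
def K(c): return np.array([[c['fx'],0,c['cx']],[0,c['fy'],c['cy']],[0,0,1.]])
def ray(c,px):
    u=cv2.undistortPoints(np.array([[px]],float),K(c),np.array(c['dist_coeffs'],float))[0,0]
    d=np.array(c['attitude'])@np.array([u[0],u[1],1]); return np.array(c['position']),d/np.linalg.norm(d)
def proj(c,P):
    R=np.array(c['attitude']).T; P=np.atleast_2d(P).astype(float)
    rv=cv2.Rodrigues(R)[0]; t=-R@np.array(c['position'])
    return cv2.projectPoints(P,rv,t,K(c),np.array(c['dist_coeffs'],float))[0][:,0]
def tri(rs):
    A=np.zeros((3,3));b=np.zeros(3)
    for o,d in rs:
        M=np.eye(3)-np.outer(d,d);A+=M;b+=M@o
    x=np.linalg.solve(A,b); return x,[np.linalg.norm((np.eye(3)-np.outer(d,d))@(x-o)) for o,d in rs]
def plane(c,px,p0,n):
    o,d=ray(c,px); return o+d*(np.dot(p0-o,n)/np.dot(d,n))
E
python3 - <<'E'
from h import *
s=get_calibration("scene");d=get_calibration("side")
print(tri([ray(s,(206.8,189.1)),ray(d,(239.6,128.0))]))
for c,p in ((s,(235.7,236.7)),(d,(264.1,231.8))): print(plane(c,p,np.zeros(3),np.array([0,0,1.])))
for c,p in ((d,(271.4,192.2)),): print('hub',plane(c,p,np.array([0,0,.17]),np.array([0,0,1.])))
a=cv2.imread("pics/side0.png")[110:270,200:350];cv2.imwrite("pics/sz.png",cv2.resize(a,None,fx=3.7,fy=3.7,interpolation=2))
a=cv2.imread("pics/scene0.png")[160:300,140:320];cv2.imwrite("pics/cz.png",cv2.resize(a,None,fx=4,fy=4,interpolation=2))
E
```

```text
(array([ 0.62917812, -0.04958498,  0.32492267]), [np.float64(0.0026799256981156084), np.float64(0.0026799256981156388)])
[ 0.55350074 -0.02093829  0.        ]
[ 5.55368640e-01 -2.76919367e-02  1.11022302e-16]
hub [ 0.53628307 -0.02890078  0.17      ]
```

View pics/sz.png

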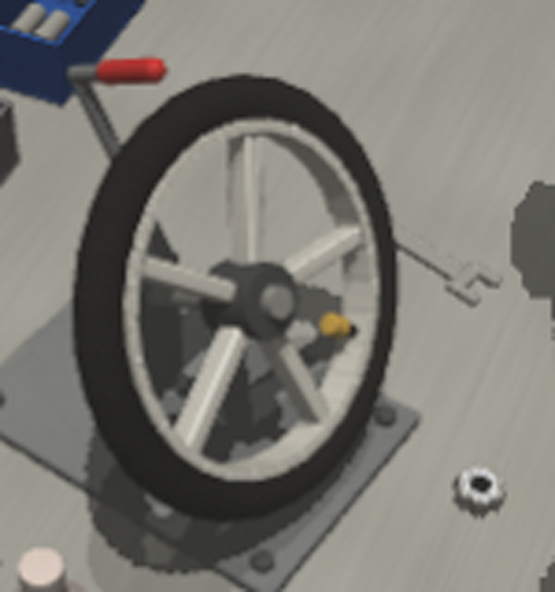

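View pics/cz.png

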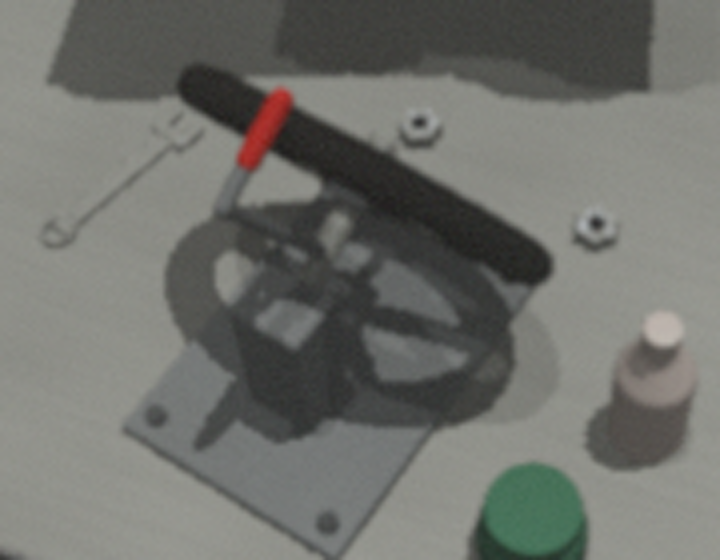

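```bash
cat >> h.py <<'E'
from scipy.optimize import least_squares
def frame(x,y,yaw):
    sx=np.array([np.cos(yaw),np.sin(yaw),0]);sy=np.array([-np.sin(yaw),np.cos(yaw),0]);sz=np.array([0,0,1.])
    a=np.radians(28)
    up=np.sin(a)*sx+np.cos(a)*sz      # hub -> top
    ax=np.cos(a)*sx-np.sin(a)*sz      # axle to the back
    rt=-sy                            # right seen from front
    return np.array([x,y,.17]),up,rt,ax
def wp(F,r,ang,b=0.):  # ang clockwise from top, b back along axle
    H,up,rt,ax=F; return H+r*(np.cos(ang)*up+np.sin(ang)*rt)+b*ax
E
python3 - <<'E'
from h import *
s=get_calibration("scene");d=get_calibration("side")
def res(p):
    F=frame(*p[:3]); O=F[0]-[0,0,.17]
    r=[]
    for c,P,m,w in ((s,wp(F,.178,0),(206.8,189.1),1),(d,wp(F,.178,0),(239.6,128.0),1),(d,F[0],(271.4,192.2),1),
      (d,wp(F,0,0,-.03),(274.9,191.1),1),(s,O,(235.7,236.7),.7),(d,O,(264.1,231.8),.7),(d,wp(F,.09,p[3]),(291.1,197.6),1)):
        r+=list(w*(proj(c,P)[0]-m))
    return r
q=least_squares(res,[.55,-.025,-.25,1.75],loss='soft_l1');print(q.x,np.round(q.fun.reshape(-1,2),1).tolist())
p=q.x;F=frame(*p[:3]);np.save("p.npy",p)
t=np.linspace(0,2*np.pi,200)
def draw(name,c,box,k,out):
    im=cv2.imread(f"pics/{name}0.png");x0,y0,x1,y1=box
    im=cv2.resize(im[y0:y1,x0:x1],None,fx=k,fy=k,interpolation=2)
    def pl(P,col,closed=False): cv2.polylines(im,[np.int32((proj(c,P)-[x0,y0]+.5)*k)],closed,col,1)
    for r,b in ((.15,0),(.118,-.016),(.026,-.022)): pl(np.array([wp(F,r,a,b) for a in t]),(0,255,0))
    for i in range(5):
        a=p[3]+np.radians(36+72*i); pl(np.array([wp(F,.022,a,-.01),wp(F,.112,a,-.01)]),(255,0,255))
    pl(np.array([wp(F,.178,0,0),wp(F,.178,0,.062)]),(255,255,0)); pl(np.array([wp(F,.084,p[3]),wp(F,.1,p[3])]),(255,0,0))
    cv2.imwrite(out,im)
draw("side",d,(200,110,350,270),3.7,"pics/so.png");draw("scene",s,(140,160,320,300),4,"pics/co.png")
E
```

```text
[ 0.54807116 -0.0270046  -0.26495721  2.36650885] [[-0.4, -1.5], [-0.7, 0.4], [-4.7, -0.9], [0.3, 1.4], [-0.8, -1.4], [1.6, 0.7], [-0.3, -0.1]]
```

View pics/so.png

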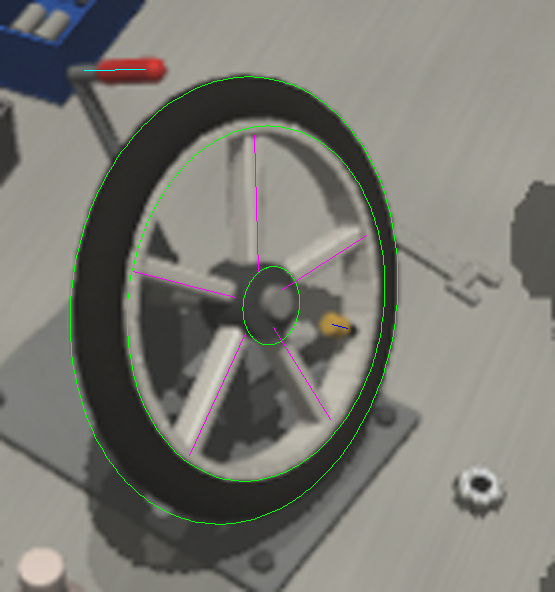

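View pics/co.png

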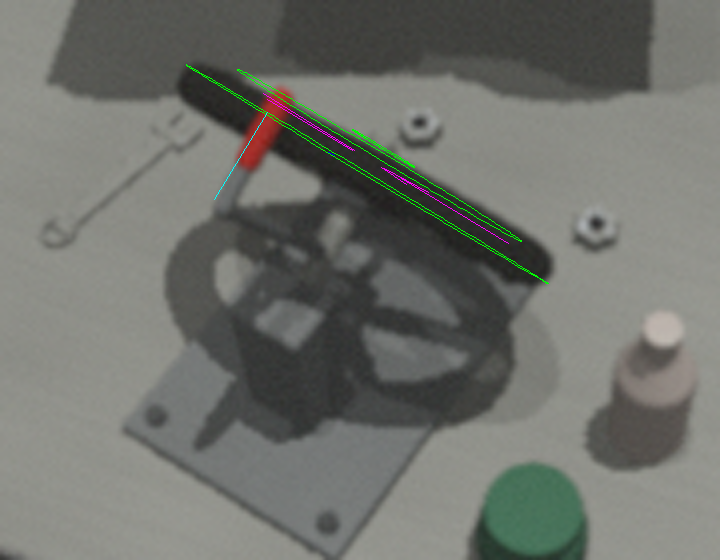

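```bash
python3 - <<'E'
from h import *
p=np.load("p.npy");F=frame(*p[:3]);H,up,rt,ax=F
R0=np.array(sensors.get_tcp_rot());T0=np.array(sensors.get_eef_pos());c=get_calibration("wrist")
print(R0.round(3).tolist());print('cam in tool',(R0.T@(np.array(c['position'])-T0)).round(3),(R0.T@np.array(c['attitude'])).round(2).tolist())
for tilt in (0,10,20,30):
  for roll in range(0,360,45):
    a=np.radians(tilt); x=np.cos(a)*ax-np.sin(a)*up
    y0=rt; z0=np.cross(x,y0); g=np.radians(roll); y=np.cos(g)*y0+np.sin(g)*z0; z=np.cross(x,y)
    R=np.column_stack([x,y,z]); out=[];J=None
    for ang in range(0,360,45):
        for b in (-.06,.006):
            P=wp(F,.07,np.radians(ang),b); q=planner.ik(P,R); out.append('x' if q is None else 'o')
            if q is not None and ang==0:J=np.round(q,2).tolist()
    camc=R@(R0.T@(np.array(c['position'])-T0))
    print(tilt,roll,''.join(out),J,'cam up',round(camc[2],2))
E
```

```text
[[-0.0, 0.343, -0.939], [0.0, -0.939, -0.343], [-1.0, -0.0, 0.0]]
cam in tool [-0.142 -0.    -0.075] [[-0.0, -0.3, 0.95], [1.0, -0.0, 0.0], [0.0, 0.95, 0.3]]
0 0 ooooxoxoxooooooo [-0.06, 0.47, 2.31, 3.41, 0.73, -1.68] cam up 0.13
0 45 ooooxoxoxooooooo [-0.06, 0.47, 2.31, 3.41, 0.73, -0.89] cam up 0.11
0 90 ooooxoxoxooooooo [-0.06, 0.47, 2.31, 3.41, 0.73, -0.1] cam up 0.07
0 135 ooooxoxoxooooooo [-0.06, 0.47, 2.31, 3.41, 0.73, 0.68] cam up 0.02
0 180 ooooxoxoxooooooo [-0.06, 0.47, 2.31, 3.41, 0.73, 1.47] cam up 0.0
0 225 ooooxoxoxooooooo [-0.06, 0.47, 2.31, 3.41, 0.73, 2.25] cam up 0.02
0 270 ooxxxxxxxooooooo [-0.06, 0.47, 2.31, 3.41, 0.73, 3.04] cam up 0.07
0 315 ooooxoxoxooooooo [-0.06, 0.47, 2.31, 3.41, 0.73, -2.46] cam up 0.11
10 0 oooooooooooooooo [-0.08, 0.35, 2.19, 3.61, 0.32, -1.9] cam up 0.15
10 45 oooooooooooooooo [-0.08, 0.35, 2.19, 3.61, 0.32, -1.12] cam up 0.13
10 90 oooooooooooooooo [-0.08, 0.35, 2.19, 3.61, 0.32, -0.33] cam up 0.09
10 135 oooooooooooooooo [-0.08, 0.35, 2.19, 3.61, 0.32, 0.45] cam up 0.05
10 180 oooooooooooooooo [-0.08, 0.35, 2.19, 3.61, 0.32, 1.24] cam 
[... 721 characters left out ...]
93, 0.13, 1.05] cam up 0.11
20 315 ooxxooooooooxoox [-0.1, 0.29, 2.05, -0.93, 0.13, 1.84] cam up 0.14
30 0 ooooooxxoooxoooo [-0.12, 0.28, 1.91, -0.19, 0.41, 1.87] cam up 0.16
30 45 ooooooxxoooxoooo [-0.12, 0.28, 1.91, -0.19, 0.41, 2.65] cam up 0.15
30 90 ooxxooxxoooxoooo [-0.12, 0.28, 1.91, -0.19, 0.41, -2.84] cam up 0.12
30 135 ooooooxxoooxoooo [-0.12, 0.28, 1.91, -0.19, 0.41, -2.06] cam up 0.09
30 180 ooooooxxoooxoooo [-0.12, 0.28, 1.91, -0.19, 0.41, -1.27] cam up 0.08
30 225 ooooooxxoooxoooo [-0.12, 0.28, 1.91, -0.19, 0.41, -0.49] cam up 0.09
30 270 ooooooxxoooxoooo [-0.12, 0.28, 1.91, -0.19, 0.41, 0.3] cam up 0.12
30 315 ooooooxxoooxoooo [-0.12, 0.28, 1.91, -0.19, 0.41, 1.08] cam up 0.15
```

```bash
cat >> h.py <<'E'
p=np.load("p.npy");F=frame(*p[:3]);H,up,rt,ax=F
RT=np.column_stack([ax,rt,np.cross(ax,rt)])
def pt(deg,b,r=.07): return wp(F,r,np.radians(deg),b)
E
python3 - <<'E'
from h import *
for a,b in ((0,-.15),(0,-.11),(0,-.08),(57,-.08),(57,.006),(40,-.04),(270,-.08),(300,-.08),(280,.006),(200,.006),(200,-.05),(200,-.08)):
    q=planner.ik(pt(a,b),RT); print(a,b,pt(a,b).round(3),None if q is None else np.round(q,2).tolist())
effector.grasp(20)
robot.movej([-1.317,0.0,1.3,0,0.7,-.096]); print(sensors.get_time(),sensors.get_eef_pos())
robot.movej([-1.317,0.0,1.3,3.4,0.7,-1.7]); print(sensors.get_time(),sensors.get_eef_pos())
E
```

```text
0 -0.15 [ 0.452 -0.001  0.302] [0.1, 0.12, 2.47, 3.74, 0.59, -1.91]
0 -0.11 [ 0.486 -0.01   0.283] [0.04, 0.23, 2.45, 3.59, 0.65, -1.79]
0 -0.08 [ 0.512 -0.017  0.269] [0.0, 0.3, 2.42, 3.52, 0.69, -1.74]
57 -0.08 [ 0.482 -0.07   0.241] [-0.27, 0.45, 2.58, 3.14, 0.97, -1.57]
57 0.006 [ 0.555 -0.09   0.201] [-0.27, 0.58, 2.42, 3.14, 0.95, -1.57]
40 -0.04 [ 0.526 -0.068  0.236] [-0.21, 0.45, 2.46, 3.21, 0.85, -1.59]
270 -0.08 [0.498 0.059 0.208] [0.33, 0.57, 2.46, 3.78, 0.99, -1.64]
300 -0.08 [0.512 0.046 0.238] [0.27, 0.43, 2.41, 3.79, 0.84, -1.77]
280 0.006 [0.577 0.037 0.178] [0.18, 0.64, 2.33, 3.64, 0.93, -1.66]
200 0.006 [0.53  0.003 0.109] [0.08, 1.0, 2.52, 3.45, 1.44, -1.44]
200 -0.05 [0.482 0.016 0.135] None
200 -0.08 [0.456 0.023 0.149] None
3.5167 [ 0.23521516 -0.66967042  0.70106822]
6.4917 [ 0.15332944 -0.57304409  1.11246202]
```

```bash
python3 - <<'E'
from h import *
q=list(planner.ik(pt(345,-.09),RT)); print(np.round(q,2))
robot.movej([-1.0]+q[1:]); print(sensors.get_time(),sensors.get_eef_pos())
robot.movej(q); print(sensors.get_time(),sensors.get_eef_pos(),pt(345,-.09),sensors.get_force())
c=get_calibration("wrist");im=get_image("wrist")
r=mark_of("wrist","stem_cap");print(r[:2]);print(mark_of("wrist","hub")[:2], mark_of("wrist","pointer")[:2])
print('pred cap,hub,pointer',proj(c,np.array([wp(F,.09,p[3]),H,wp(F,.178,0)])))
cv2.imwrite("pics/w1.png",im)
t=np.linspace(0,2*np.pi,200);k=1.5;im=cv2.resize(im,None,fx=k,fy=k)
for rr,b in ((.15,0),(.118,-.016),(.026,-.022)): cv2.polylines(im,[np.int32(proj(c,np.array([wp(F,rr,a,b) for a in t]))*k)],False,(0,255,0),1)
for i in range(5):
    a=p[3]+np.radians(36+72*i); cv2.polylines(im,[np.int32(proj(c,np.array([wp(F,.022,a,-.01),wp(F,.112,a,-.01)]))*k)],False,(255,0,255),1)
cv2.imwrite("pics/w1o.png",im)
E
```

```text
[ 0.09  0.29  2.41  3.65  0.69 -1.81]
9.4083 [ 0.2357564  -0.4490767   0.27232914]
11.2583 [0.50679171 0.00239346 0.27197081] [0.50675878 0.00297739 0.27195277] [ 0.23493548 -0.48122093 -0.22672057]
[{'location': [342.8, 334.0], 'conf': 0.46}]
[{'location': [282.2, 273.0], 'conf': 0.74}] [{'location': [278.5, 52.5], 'conf': 0.78}]
pred cap,hub,pointer [[344.00396073 333.65141309]
 [278.09005085 273.50958828]
 [282.77068147  49.54497072]]
```

View pics/w1o.png

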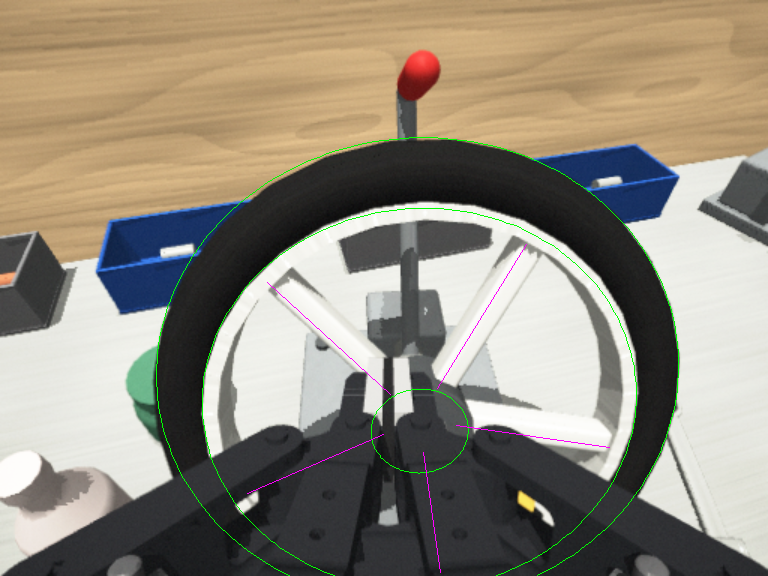

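```bash
python3 - <<'E'
from h import *
print(sensors.get_grip_width())
robot.line_to(pt(346,.006),vel=.08); print(sensors.get_time(),sensors.get_force().round(1))
for a in (330,315,300,288):
    robot.line_to(pt(a,.006),vel=.04); print(a,round(sensors.get_time(),2),np.round(sensors.get_force(),1))
robot.dwell(.2)
im=get_image("wrist");cv2.imwrite("pics/w2.png",im);cv2.imwrite("pics/s2.png",get_image("side"))
E
```

```text
-5.726140979123824e-05
12.8083 [ 0.2 -0.1 -0.5]
330 13.44 [-0.2 -0.5 -0.3]
315 14.05 [ 0.4  0.4 -0.1]
300 14.66 [-0.2 -0.2  0.2]
288 15.18 [-0.3  0.6 -0.4]
```

View pics/w2.png

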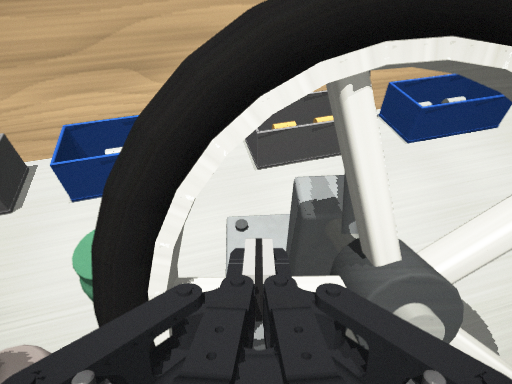

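View pics/s2.png

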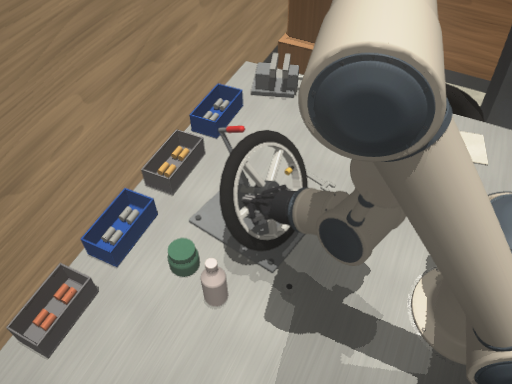

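```bash
cat >> h.py <<'E'
def theta_of(c,px): 
    P=plane(c,px,H,ax)-H; return np.degrees(np.arctan2(P@rt,P@up)),np.linalg.norm(P)
E
python3 - <<'E'
from h import *
print(theta_of(get_calibration("side"),(289.5,170.5)), [ (r['location'],r['conf'],theta_of(get_calibration("side"),r['location'])) for r in mark_of("side","stem_cap")])
robot.line_to(pt(293,.006),vel=.05)
robot.line_to(pt(293,-.07),vel=.1); print(sensors.get_time())
robot.line_to(pt(350,-.07),vel=.1); print(sensors.get_time())
c=get_calibration("wrist");im=get_image("wrist");cv2.imwrite("pics/w3.png",im)
for n in ("stem_cap","hub","pointer"):print(n,[(r['location'],r['conf'],theta_of(c,r['location'])) for r in mark_of("wrist",n)[:2]])
print(theta_of(get_calibration("side"),(289.5,170.5)))
E
```

```text
(np.float64(89.86163527376482), np.float64(0.09350589957189)) [([287.6, 171.6], 0.4, (np.float64(88.91410669932075), np.float64(0.0862064439391686)))]
16.7083
17.525
stem_cap [([384.2, 287.8], 0.79, (np.float64(90.10701953557053), np.float64(0.09037346434762938)))]
hub []
pointer [([270.0, 48.0], 0.89, (np.float64(-1.4081034944757116), np.float64(0.1769043066005642)))]
(np.float64(89.86163527376482), np.float64(0.09350589957189))
```

View pics/w3.png

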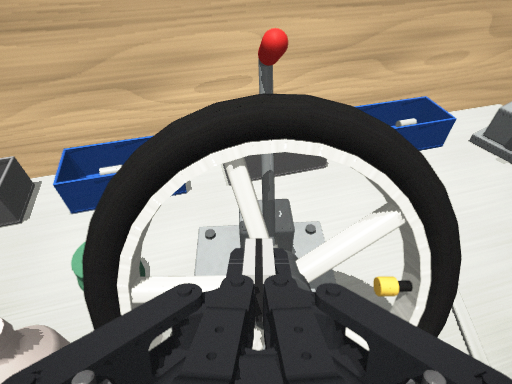

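```bash
python3 - <<'E'
from h import *
robot.line_to(pt(12,-.07),vel=.1)
robot.line_to(pt(12,.006),vel=.1); print(sensors.get_time(),sensors.get_force().round(1))
for a in (355,340,325,310,295,284,276):
    robot.line_to(pt(a,.006),vel=.04); print(a,round(sensors.get_time(),2),np.round(sensors.get_force(),1))
robot.dwell(.2)
robot.line_to(pt(281,.006),vel=.05)
robot.line_to(pt(283,-.08),vel=.1);robot.line_to(pt(300,-.08),vel=.1); print(sensors.get_time())
c=get_calibration("wrist");im=get_image("wrist");cv2.imwrite("pics/w4.png",im)
for n in ("stem_cap","hub","pointer"):print(n,[(r['location'],r['conf'],theta_of(c,r['location'])) for r in mark_of("wrist",n)[:2]])
print(sensors.get_time())
E
```

```text
19.05 [-0.4 -0.1 -0.4]
355 19.72 [-0.3  1.4  0.8]
340 20.32 [ 0.7 -0.1  0. ]
325 20.93 [ 0.3 -0.2  0.2]
310 21.54 [-0.  -1.  -0.5]
295 22.15 [-1.  -0.7  0. ]
284 22.63 [ 0.5 -0.6  0.3]
276 23.02 [-0.4  0.2 -1.2]
24.8667
stem_cap [([358.1, 132.0], 0.74, (np.float64(7.731968387725437), np.float64(0.09071085104015172)))]
hub [([335.5, 244.9], 0.6, (np.float64(86.64121681151349), np.float64(0.002459454197253423))), ([354.6, 132.9], 0.39, (np.float64(6.222142220800437), np.float64(0.08977658597452942)))]
pointer []
25.0667
```

View pics/w4.png

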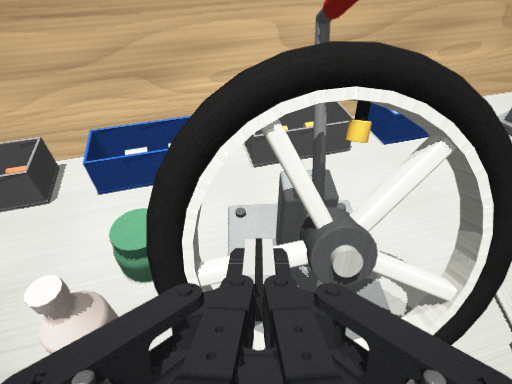

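```bash
cat > fit.py <<'E'
from h import *
import pickle,sys
def look(tag,obs):
    c=get_calibration("wrist");im=get_image("wrist");cv2.imwrite(f"pics/{tag}.png",im)
    for n in ("stem_cap","hub","pointer"):
        r=[q for q in mark_of("wrist",n) if q['conf']>.45]
        if r: obs.append((c,n,r[0]['location']));print(n,np.round(r[0]['location'],1),round(r[0]['conf'],2))
def fit(obs):
    s=get_calibration("scene");d=get_calibration("side")
    base=[(s,'pointer',(206.8,189.1)),(d,'pointer',(239.6,128.0)),(d,'hub',(271.4,192.2)),(s,'stand',(235.7,236.7)),(d,'stand',(264.1,231.8))]
    def res(v):
        G=frame(*v[:3]);r=[]
        D={'pointer':wp(G,.178,0),'hub':G[0],'stand':G[0]-[0,0,.17],'stem_cap':wp(G,.09,v[3])}
        for c,n,m in base+obs: r+=list(proj(c,D[n])[0]-m)
        return np.array(r)
    q=least_squares(res,[*p[:3],.1],loss='soft_l1');print(q.x,'theta deg',np.degrees(q.x[3]));print(np.round(res(q.x).reshape(-1,2),1).tolist()); return q.x
E
python3 - <<'E'
from fit import *
obs=[]
for t,a in (("w5a",335),("w5b",355),("w5c",15)):
    robot.line_to(pt(a,-.09),vel=.12); look(t,obs)
pickle.dump(obs,open("obs.pkl","wb")); np.save("p2.npy",fit(obs)); print(sensors.get_time())
E
```

```text
stem_cap [309.8 166.9] 0.62
hub [297.  270.4] 0.65
pointer [297.3  44.2] 0.75
stem_cap [283.4 179.6] 0.95
pointer [262.1  55.8] 0.6
stem_cap [245.  174.9] 0.94
pointer [225.8  49. ] 0.84
[ 0.54516544 -0.03017555 -0.18777532  0.11629563] theta deg 6.663248879691119
[[1.0, -1.6], [-0.8, 1.3], [-3.1, -1.4], [-1.7, -3.0], [3.7, 0.6], [0.0, 2.2], [-0.5, 0.8], [-0.8, -0.0], [-4.2, -2.9], [0.1, -2.2], [3.3, -0.8], [1.5, 1.3]]
26.875
```

```bash
python3 -c "
import cv2
a=[cv2.imread(f'pics/w5{k}.png') for k in 'abc']
cv2.imwrite('pics/w5.png',cv2.resize(cv2.hconcat([a[0][:300,130:400],a[1][:300,130:400],a[2][:300,130:400]]),(800,296)))"
```

```text
(no output)
```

View pics/w5.png

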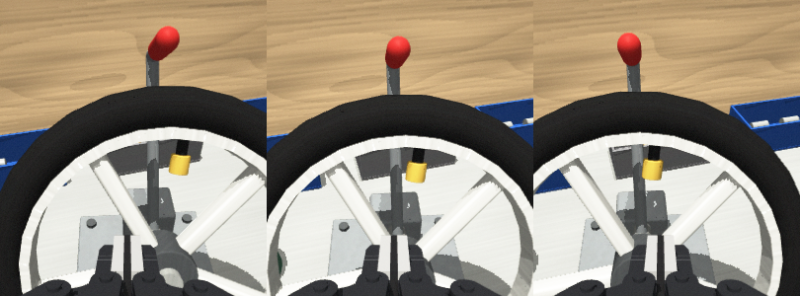

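```bash
python3 - <<'E'
import cv2,numpy as np
for k,x0 in (('5a',210),('5b',190),('5c',150)):
    im=cv2.imread(f'pics/w{k}.png')
    hsv=cv2.cvtColor(im,cv2.COLOR_BGR2HSV)
    y=cv2.inRange(hsv,(18,120,90),(32,255,255));y[:100]=0;y[260:]=0
    n,l,s,cc=cv2.connectedComponentsWithStats(y); i=1+np.argmax(s[1:,4]); print(k,'cap',s[i],cc[i])
    r=cv2.inRange(hsv,(0,170,60),(6,255,255))|cv2.inRange(hsv,(174,170,60),(180,255,255));r[110:]=0
    n,l,s,cc=cv2.connectedComponentsWithStats(r); i=1+np.argmax(s[1:,4]); print(k,'red',s[i],cc[i])
    cv2.imwrite(f'pics/z{k}.png',cv2.resize(im[20:220,x0:x0+150],None,fx=3,fy=3,interpolation=cv2.INTER_CUBIC))
ims=[cv2.imread(f'pics/z{k}.png')[:, :260] for k in ('5a',)]
E
python3 -c "
import cv2
a=[cv2.imread(f'pics/z5{k}.png') for k in 'ab']
im=cv2.hconcat([q[:600,:400] for q in a]);cv2.imwrite('pics/z5.png',im)"
```

```text
5a cap [301 155  22  23 400] [311.2775 165.9625]
5a red [280  27  31  34 730] [295.25753425  43.57534247]
5b cap [271 163  21  22 388] [280.73969072 173.70103093]
5b red [250  37  25  33 610] [261.77704918  52.49672131]
5c cap [240 160  22  22 397] [249.85138539 171.10579345]
5c red [215  34  24  33 619] [227.30048465  49.2552504 ]
```

View pics/z5.png

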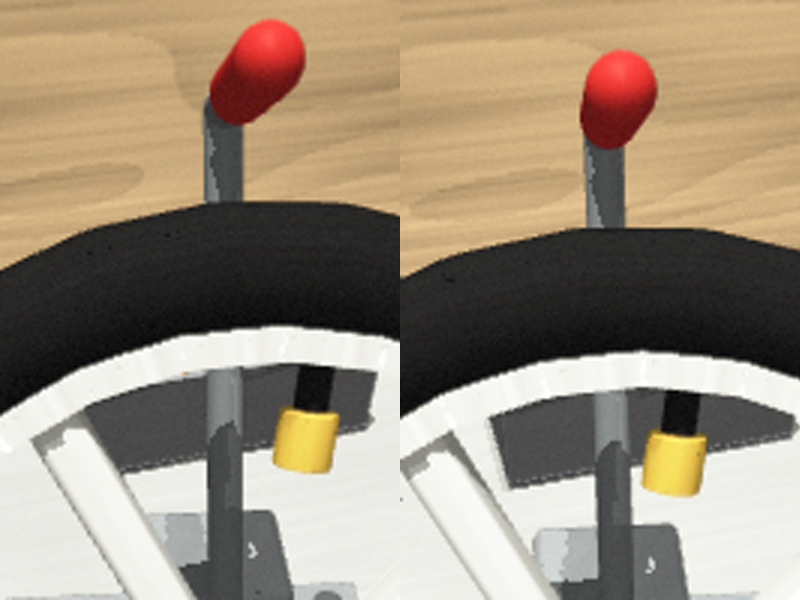

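View pics/z5c.png

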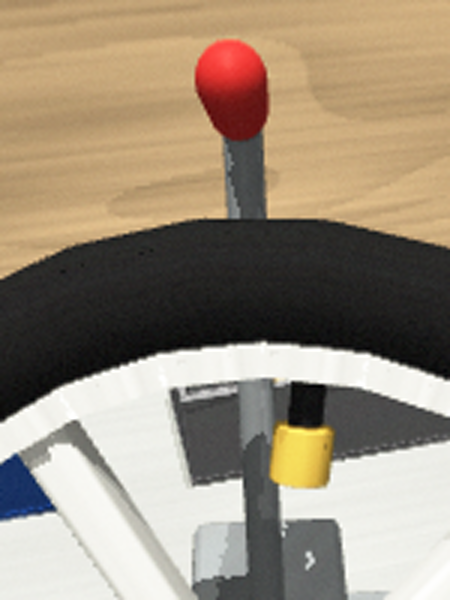

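```bash
cat > fit2.py <<'E'
from fit import *
import copy
cw=get_calibration("wrist");R0=np.array(sensors.get_tcp_rot());T0=np.array(sensors.get_eef_pos())
ro=R0.T@(np.array(cw['position'])-T0); ra=R0.T@np.array(cw['attitude'])
def cam(T):
    c=dict(cw);c['position']=T+RT@ro;c['attitude']=RT@ra;return c
C={'a':cam(pt(335,-.09)),'b':cam(pt(355,-.09)),'c':cam(pt(15,-.09)),'1':cam(np.array([0.50679171,0.00239346,0.27197081])),'4':cam(pt(300,-.08))}
x0=dict(a=210,b=190,c=150)
z=lambda k,u,v:np.array([u/3-.33+x0[k],v/3-.33+20])
rod=[('a',224,180),('a',225,400),('a',226,590),('b',206,180),('b',211,420),('b',214,590),('c',246,195),('c',256,400),('c',264,580)]
red=[('a',272,52),('b',221,86),('c',231,76),('a',232,100),('b',209,118),('c',242,110)]
cap=[('a',(311.3,166)),('b',(280.7,173.7)),('c',(249.9,171.1))]
s=get_calibration("scene");d=get_calibration("side")
def ld(c,A,B,m):
    a,b=proj(c,np.array([A,B])); t=(b-a)/np.linalg.norm(b-a); e=np.array(m)-a; return t[0]*e[1]-t[1]*e[0]
def res(v,parts=False):
    G=frame(*v[:3]);o={}
    o['rod']=[ld(C[k],wp(G,.178,0,.062),wp(G,.05,0,.062),z(k,u,w)) for k,u,w in rod]
    o['red']=[ld(C[k],wp(G,.178,0,.0),wp(G,.178,0,.05),z(k,u,w)) for k,u,w in red]
    o['redside']=[ld(d,wp(G,.178,0,.0),wp(G,.178,0,.05),(231+.0,128.7)),ld(s,wp(G,.178,0,.0),wp(G,.178,0,.05),(206.5,192.3))]
    # cap: centroid of front surface ~ 4 mm in front of mid-plane
    o['cap']=np.ravel([proj(C[k],wp(G,.09,v[3],-.005))[0]-m for k,m in cap]).tolist()
    o['nut']=(proj(C['4'],wp(G,0,0,-.03))[0]-(347.5,261)).tolist()+(proj(d,wp(G,0,0,-.03))[0]-(274.9,191.1)).tolist()
    # tyre/rim edge extremes in w1
    e=proj(C['1'],np.array([wp(G,.118,a,-.016) for a in np.linspace(0,2*np.pi,200)])); 
    o['rim']=[e[:,0].min()-203/1.5,e[:,0].max()-636/1.5,e[:,1].min()-206/1.5]
    return o if parts else np.concatenate([np.array(x) for x in o.values()])
if __name__=="__main__":
    q=least_squares(res,[*p[:3],.1],loss='soft_l1');cov=np.linalg.inv(q.jac.T@q.jac)
    print(q.x,'theta',np.degrees(q.x[3]),'sd',np.sqrt(np.diag(cov)));[print(k,np.round(x,1)) for k,x in res(q.x,True).items()]
    np.save("p2.npy",q.x)
E
python3 fit2.py
```

```text
[ 0.54972304 -0.02953128 -0.20449639  0.13274993] theta 7.606010945608646 sd [0.00058104 0.00054524 0.00557606 0.00641541]
rod [-0.3 -0.4 -0.5 -0.1  0.3  0.9  0.4  0.5  0.9]
red [-0.2  0.2  0.4 -1.  -0.2 -0.4]
redside [ 0.3 -1.5]
cap [ 0.   1.1  0.   1.3 -0.3  1.3]
nut [-0.5 -0.5  0.5  0.1]
rim [ 1.2 -1.3 -0.4]
```

```bash
python3 - <<'E'
from h import *
robot.line_to(pt(320,-.09),vel=.12);robot.line_to(pt(284,-.08),vel=.12)
robot.line_to(pt(282,.006),vel=.1);robot.line_to(pt(276.5,.006),vel=.04)
print(sensors.get_time(),sensors.get_force().round(1))
robot.line_to(pt(272,.006),vel=.025);robot.line_to(pt(268.7,.006),vel=.02)
robot.dwell(.2);print(sensors.get_time(),sensors.get_force().round(1))
robot.line_to(pt(276,.006),vel=.05)
robot.line_to(pt(283,-.08),vel=.1);robot.line_to(pt(335,-.09),vel=.12); 
for k,a in (('a',335),('b',355),('c',15)):
    if k!='a': robot.line_to(pt(a,-.09),vel=.12)
    cv2.imwrite(f"pics/w6{k}.png",get_image("wrist"))
print(sensors.get_time())
E
cat > m.py <<'E'
from fit2 import *
import sys
def capth(tag):
    v=np.load("p2.npy");G=frame(*v[:3]);out=[]
    for k in 'abc':
        im=cv2.imread(f'pics/{tag}{k}.png');hsv=cv2.cvtColor(im,cv2.COLOR_BGR2HSV)
        y=cv2.inRange(hsv,(18,120,90),(32,255,255));y[:100]=0;y[260:]=0
        n,l,st,cc=cv2.connectedComponentsWithStats(y);i=1+np.argmax(st[1:,4]);m=cc[i]
        P=plane(C[k],m,G[0]-.005*G[3],G[3])-(G[0]-.005*G[3]);out.append((np.degrees(np.arctan2(P@G[2],P@G[1])),np.linalg.norm(P)));print(k,m,out[-1])
        cv2.imwrite(f'pics/z{tag}{k}.png',cv2.resize(im[20:220,x0[k]:x0[k]+150],None,fx=3,fy=3,interpolation=cv2.INTER_CUBIC))
    a=[cv2.imread(f'pics/z{tag}{k}.png')[:,60:320] for k in 'abc'];cv2.imwrite(f'pics/z{tag}.png',cv2.hconcat(a))
capth(sys.argv[1])
E
python3 m.py w5|cat; python3 m.py w6
```

```text
29.4083 [-0.5  0.4  0.1]
30.325 [-1.1 -1.3  0.6]
33.1833
a [311.2775 165.9625] (np.float64(7.4849367352874525), np.float64(0.09084978827117476))
b [280.73969072 173.70103093] (np.float64(7.507880569768787), np.float64(0.09103371028718751))
c [249.85138539 171.10579345] (np.float64(7.656345644645488), np.float64(0.09099665391620702))
a [299.35221675 165.43349754] (np.float64(1.609833582913763), np.float64(0.09088814938509555))
b [269.19899244 172.98488665] (np.float64(1.8291793106674947), np.float64(0.09123393128079516))
c [238.49009901 170.66336634] (np.float64(2.1161452441694917), np.float64(0.09095086187666046))
```

View pics/zw6.png

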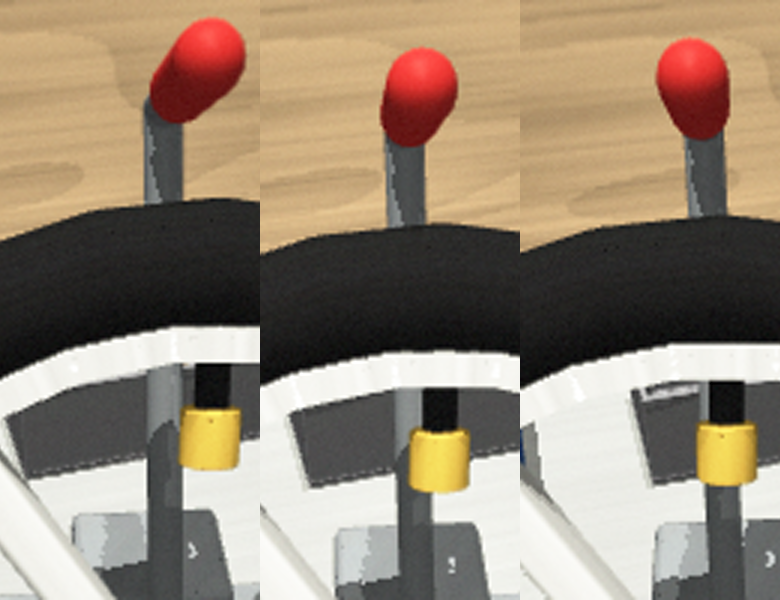

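```bash
python3 - <<'E'
from h import *
robot.line_to(pt(320,-.09),vel=.12);robot.line_to(pt(284,-.08),vel=.12)
robot.line_to(pt(277,.006),vel=.1);robot.line_to(pt(270,.006),vel=.04)
robot.line_to(pt(266.8,.006),vel=.015)
robot.dwell(.2);print(sensors.get_time(),sensors.get_force().round(1))
robot.line_to(pt(276,.006),vel=.05)
robot.line_to(pt(283,-.08),vel=.1);robot.line_to(pt(335,-.09),vel=.12); 
for k,a in (('a',335),('b',355),('c',15)):
    if k!='a': robot.line_to(pt(a,-.09),vel=.12)
    cv2.imwrite(f"pics/w7{k}.png",get_image("wrist"))
print(sensors.get_time())
E
python3 m.py w7
```

```text
36.3833 [-0.1  0.2 -0.2]
39.2917
a [295.90167866 165.54436451] (np.float64(-0.07058011776954388), np.float64(0.09087403069382885))
b [265.52592593 173.18518519] (np.float64(0.041772637011429685), np.float64(0.09114985673954841))
c [235.08373206 170.64114833] (np.float64(0.4692267101295813), np.float64(0.09102139989616997))
```

View pics/zw7.png

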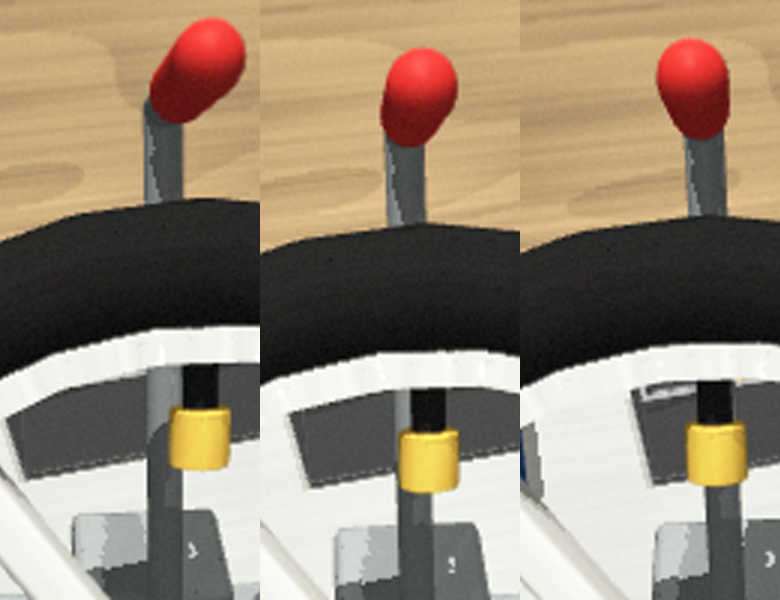

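View pics/w7c.png

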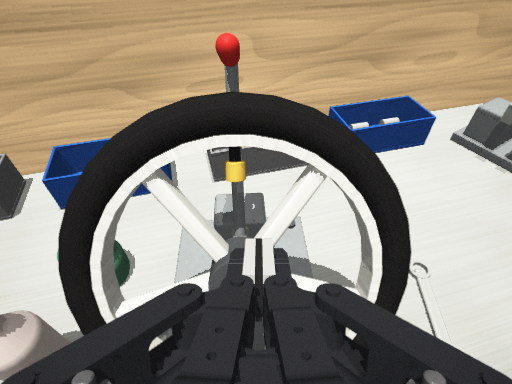

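```bash
python3 - <<'E'
from h import *
robot.line_to(pt(355,-.1),vel=.1)
cv2.imwrite("pics/s8.png",get_image("side"));cv2.imwrite("pics/c8.png",get_image("scene"))
print(sensors.get_force().round(1),sensors.get_time()); workorder.hand_in()
E
python3 -c "
import cv2;cv2.imwrite('pics/f8.png',cv2.resize(cv2.hconcat([cv2.imread('pics/s8.png'),cv2.imread('pics/c8.png')]),(800,300)))"
```

```text
[-0.5 -0.4 -0.7] 39.8083
the job is handed in; nothing more can be done
```

View pics/f8.png

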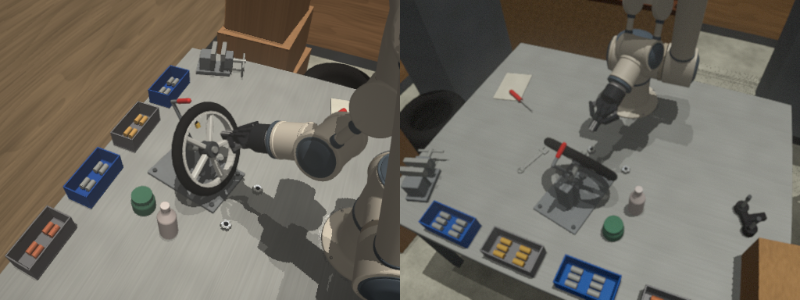

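The valve stem with the yellow cap now stands straight up, lined up with the red pointer, and the job was handed in at 39.8 s.

- **How it was turned:** I turned the wheel about 135° counter-clockwise with the closed fingertips, pushing two spokes one after the other. Two small slow pushes on the second spoke finished the alignment. I planned every push to stay on the spokes and clear of the tyre, and the forces I read between moves were within about 1.5 N of zero.
- **Final angle:** three wrist-camera views after the last push put the valve at −0.1°, 0.0° and +0.5° from the top. That rests on my fit of the stand's pose, which is good to roughly half a degree.
- **A disagreement along the way:** my first fit put the stand's rotation at −0.265 rad. A closer fit using the pointer, its rod, the rim and the axle nut gave −0.204 rad. I used the second for the final angle, as it matched nearly all of those features to within about 1.5 pixels.
- **Bench and arm:** in the last side and scene pictures the bottle, tin, wrench and nuts look unmoved. The gripper is clear in front of the wheel and touching nothing.

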